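# Lock the fixture block's bayonet bolt

### The job

On the welding table, lock the red-handled bayonet bolt of the fixture block that carries the copper pipe: push it down against its spring, give it a quarter turn clockwise (seen from above) while it is down, then let go so that it stays down with its handle crosswise. Leave the yellow and the blue bolt as they are.

Things in the scene. Friction and masses are not known exactly. Their poses are not given: they have to be found in the camera images.
- red_bolt: Loose bayonet bolt, 0.2 kg, 65 mm tall. Origin: centre of underside; x along its handle. Bottom up: lug 44 (x) by 14, z 0-10; shaft 20 across; dark flange 48 across, z 28-33; red handle bar 46 (x) by 14 (y), z 33-65, pinched across its 14. Starts with origin 40 mm above the table, handle along the block's x, lug in a slot (2 mm play). Spring pushes up: 4 N at first, 10 N at 16 mm down.
- red_block: Fixed grey block 100 x 100 x 50 tall; nose 60 wide to x = 140 mm holds a copper pipe 38 across, 52 high. Origin: underside centre, under the bolt; x along nose and slot; white marks on y. Once 12 mm down the bolt turns clockwise only, 90 degrees to a stop; at 18 mm down its flange meets the block. Let go after the turn, it rises against a lip, staying 12 mm below its start, handle along y.
- yellow_bolt: Bolt like the red one but with a yellow handle, standing up unlocked in a like grey block, whose nose carries a dark square steel tube. Origin: centre of its underside; x along its handle. To be left as it is.
- blue_bolt: Bolt like the red one but with a blue handle, standing up unlocked in a like grey block, whose nose is empty. Origin: centre of its underside; x along its handle. To be left as it is.
Things that resemble listed ones, but are neither listed nor needed, are in the scene too. Leave any green look-alike of the red_bolt alone.

How it is judged:
By the outcome, as a careful person would: the job done as asked, in the order asked, and still so for the second after the job is handed in, with the robot touching nothing.
It also fails if it takes over 35 s, if anything falls off the work surface, if the arm or the gripper's body presses on something with over 40 N, if the wrist force passes 120 N, or if a joint passes its speed limit or range.

### The arm

A 6-joint arm with a two-finger parallel gripper is mounted at the origin on the work surface. World frame = base frame: x ahead of the robot, y to its left, z up, the work surface at z = 0. Lengths are in m, angles in rad, forces in N, time in s.
With the tool pointing down it reaches from about 0.225 to 0.875 m from the base axis. Payload 3.4 kg.
Tool frame: the origin (TCP) lies between the finger pads; the fingertips stand 19 mm ahead of it and the grasp point (between the pads) is the TCP; z points along the fingers, y is the line along which they close (so a half turn about z gives the same grasp; the last joint's range is limited). The gripper opens to 85 mm and grips with 20 to 120 N. Pads are 22 mm wide; open, the fingers measure 114 mm over their backs; the gripper's body (76 mm by 85 mm) begins 54 mm behind the grasp point. The pads swing forward as they close: fully open they stand 13 mm farther back than shut.
Start: joints at [-1.403, 0.276, 1.505, -0, 1.361, -0.121], TCP at [0.164, -0.551, 0.219] pointing down, gripper open.
Joint ranges: [-2.89, 2.89], [-0.75, 2.08], [0.22, 2.7], [-1.18, 4.32], [0.11, 2.71], [-2.7, 2.7]. Speed limits (rad/s): [2.57, 2.57, 3.14, 3.14, 3.14, 3.14].

### API

Orientations are given as a unit quaternion [w, x, y, z].
In Python, from rig import get_state, imaging, ticket gives the robot as it stands. The module is installed in compiled form; this text tells all that it offers.
- The arm moves only by the shell command python3 -m inch 'ROWS' [FORCE]. ROWS is JSON, a list of rows, each an object with "claw": the opening, from -1 (shut) to 1 (fully open); "travel": the shift along the world's x, y, z in units of 200 mm (1.0 is 200 mm), a list of three; "turn": the turn about the world's z in units of 180 degrees (1.0 is 180 degrees). A call has 1 to 5 rows; each row is the pose to reach, as a shift and turn from the pose commanded when the call began, turning the shorter way round; what a row does not reach only later rows make up. A row lasts 1/10 s, in which the tool goes at most 50 mm and 8.59 degrees, less where a joint would pass 70% of its speed; a pose out of reach is approached as far as the arm can. A call with a number of a shift or a turn outside -1 to 1 is refused whole. A call with a gripper value outside its range is refused whole. The fingers move at their own pace and stop on an object; FORCE is the grip in N (left out, the last holds). Time passes only in rows, so rows that repeat a pose let the fingers close. It gives the time, the measured TCP pose, the force, the opening and the grip force at its end, in the units of the state.
- get_state(): the state, without advancing time (a new reading comes with each control period).
- imaging.get_image(name): name is "scene" or "top"; returns the picture (400x640x3 uint8, red, green, blue); there is no depth.
- imaging.camera_params(name): a dict with "camera_matrix" (3x3 intrinsics, pixels), "k1" (the pictures are not rectified: a ray, as slopes to the right and down, at radius r is drawn at 1 + k1 r^2 times it, then the intrinsics apply), "cam_to_world" (4x4, takes a point from camera to world coordinates). Camera axes: x right, y down, z forward; pixel columns grow to the right and rows downward; lengths in m; the calibration is good to about 2 mm. A picture is of the moment at which its call begins. camera_params takes no time and is no camera call.
- ticket.sign_off(): hands the job in; it is judged then, once.
The state is a dict: "clock": time; "qpos": joint angles; "qd": joint speeds; "effort": joint torques, N m; "position": TCP position; "ee_rot": TCP orientation; "contact_force": force on the tool from outside, world axes, zero at the start; "moment": the same for the moment, N m; "width": finger opening in m; "gripper_force": force on a finger pad.
Only numpy, scipy, OpenCV 4.12 (cv2) and the standard library are available. Lean on these libraries where they do the work, as an engineer would, in place of code of your own. Each camera call takes 0.05 s, during which the arm holds its last target. There are 200 camera calls.

## Working session

There is one attempt and no reset: what is moved stays moved. The work goes in short steps, Python scripts to look and compute and a shell command to move; the robot and the scene stay as the last step left them, time stands still between calls to the robot, and variables do not carry over. Pictures are saved under pics/ and viewed, at most 10 in all, crops included, and the job is handed in when it is done.

```bash
mkdir -p pics; python3 - <<'E'
from rig import get_state, imaging
import cv2,numpy as np
for n in ("scene","top"):
    im=imaging.get_image(n); cv2.imwrite(f"pics/{n}0.png",im[:,:,::-1]); p=imaging.camera_params(n); print(n,p)
s=get_state(); print(s)
E
```

```text
scene {'camera_matrix': array([[396.03044666,   0.        , 315.1725133 ],
       [  0.        , 396.03044666, 202.02598361],
       [  0.        ,   0.        ,   1.        ]]), 'k1': 0.011811746054034789, 'cam_to_world': array([[-0.15083877,  0.50245476, -0.85134416,  1.31335368],
       [ 0.98827678,  0.05609077, -0.1419959 ,  0.13734347],
       [-0.02359397, -0.86278215, -0.50502503,  0.53944992],
       [ 0.        ,  0.        ,  0.        ,  1.        ]])}
top {'camera_matrix': array([[435.71077735,   0.        , 322.88057695],
       [  0.        , 435.71077735, 199.52683324],
       [  0.        ,   0.        ,   1.        ]]), 'k1': -0.04019389911311354, 'cam_to_world': array([[ 0.01628357, -0.98700143,  0.15988443,  0.39888415],
       [-0.99975704, -0.01844818, -0.01206354, -0.00822493],
       [ 0.0148563 , -0.15964915, -0.98706202,  0.89998186],
       [ 0.        ,  0.        ,  0.        ,  1.        ]])}
{'clock': 0.1, 'qpos': array([-1.40299011e+00,  2.76539057e-01,  1.50603120e+00, -5.32173759e-05,
        1.36069365e+00, -1.20987215e-01]), 'qd': array([ 0.00064171, -0.00059021, -0.00317336,  0.00079393,  0.00156244,
        0.00014612]), 'effort': array([ 1.71157066e-03, -4.17697942e+01, -2.46405566e+01, -1.02440015e-04,
        5.75718965e-03, -4.00391613e-07]), 'position': array([ 0.16365612, -0.55069477,  0.21861223]), 'ee_rot': array([-8.34786574e-04,  9.89591748e-01,  1.43900914e-01, -4.55715424e-05]), 'contact_force': array([ 0.13224869,  0.1186588 , -0.47031343]), 'moment': array([ 0.04157023, -0.00391491,  0.05827791]), 'gripper_force': 0.0, 'width': 0.08553659260771349}
```

View pics/scene0.png

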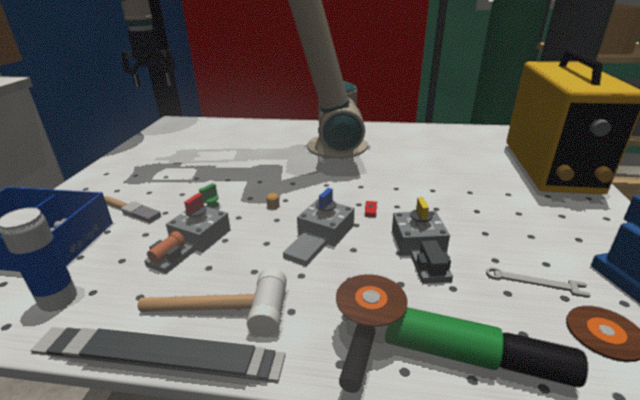

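View pics/top0.png

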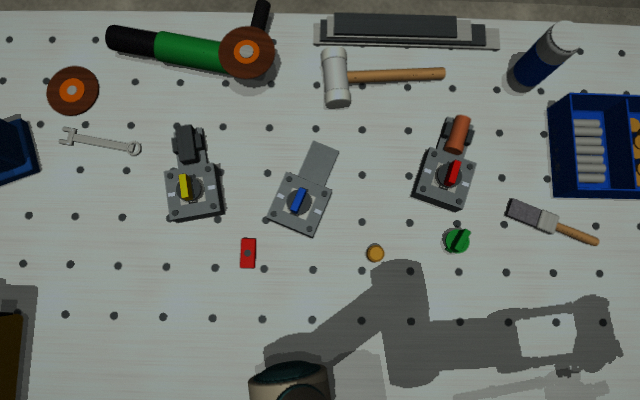

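The scene view shows the red bolt at about (193,205), on the block with the copper pipe and with the green look-alike behind it. In the top view the red handle is at (454,173) and the green one at (457,240).

```bash
cat > h.py <<'E'
import cv2,numpy as np
from rig import imaging,get_state
def ray(n,uv):
    p=imaging.camera_params(n);T=p["cam_to_world"]
    k=np.array([p["k1"],0,0,0,0.])
    d=cv2.undistortPoints(np.array(uv,float).reshape(-1,1,2),p["camera_matrix"],k)[:,0]
    return T[:3,3],np.c_[d,np.ones(len(d))]@T[:3,:3].T
def plane(n,uv,z):
    o,d=ray(n,uv); return o+d*((z-o[2])/d[:,2])[:,None]
def tri(uv1,uv2):
    (a,d),(b,e)=ray("scene",[uv1]),ray("top",[uv2]);d=d[0];e=e[0]
    s=np.linalg.lstsq(np.c_[d,-e],b-a,rcond=None)[0];p,q=a+d*s[0],b+e*s[1]
    return (p+q)/2,np.linalg.norm(p-q)
def red(im,box):
    h=cv2.cvtColor(im,cv2.COLOR_RGB2HSV);m=((h[...,0]<6)|(h[...,0]>174))&(h[...,1]>190)&(h[...,2]>60)
    k=np.zeros_like(m);x0,y0,x1,y1=box;k[y0:y1,x0:x1]=m[y0:y1,x0:x1];return k,h
E
python3 - <<'E'
from h import *
c={}
for n,b in (("scene",(175,185,215,222)),("top",(435,150,475,195))):
    im=cv2.imread(f"pics/{n}0.png")[:,:,::-1].copy();m,h=red(im,b)
    v=h[...,2][m];t,_=cv2.threshold(v.reshape(-1,1),0,255,cv2.THRESH_OTSU)
    top=m&(h[...,2]>t)
    for nm,k in(("all",m),("bright",top)):
        y,x=np.nonzero(k);c[n,nm]=(x.mean(),y.mean());print(n,nm,len(x),c[n,nm],t)
    if n=="top":
        for k in (m,top):
            y,x=np.nonzero(k);P=plane(n,np.c_[x,y],.105)[:,:2].astype(np.float32)
            w,V=np.linalg.eigh(np.cov(P.T));print(P.mean(0),np.sqrt(12*w),np.degrees(np.arctan2(V[1,1],V[0,1])),cv2.minAreaRect(P*1000))
        a=im[105:215,405:485]
    else: a=im[175:275,140:240]
    cv2.imwrite(f"pics/crop_{n}.png",cv2.resize(a[:,:,::-1],None,fx=5,fy=5,interpolation=cv2.INTER_CUBIC))
for k in("all","bright"):print(k,tri(c["scene",k],c["top",k]))
E
python3 -c "
import cv2,numpy as np
a=cv2.imread('pics/crop_top.png');b=cv2.imread('pics/crop_scene.png');a=cv2.resize(a,(364,500));b=b[:, :430];cv2.imwrite('pics/both.png',np.hstack([a,b]))"
```

```text
scene all 0 (np.float64(nan), np.float64(nan)) 0.0
scene bright 0 (np.float64(nan), np.float64(nan)) 0.0
top all 165 (np.float64(454.169696969697), np.float64(171.62424242424242)) 115.0
top bright 146 (np.float64(454.4246575342466), np.float64(171.2123287671233)) 115.0
[ 0.58554935 -0.26439062] [0.01347619 0.04487838] 162.0703067207007 ((586.0170288085938, -264.58538818359375), (13.663064956665039, 44.62002944946289), 72.23475646972656)
[ 0.58635354 -0.26490337] [0.01222868 0.04400358] 161.60915217276641 ((586.5032348632812, -265.0392761230469), (12.139723777770996, 43.48298263549805), 71.52628326416016)
 ** On entry to DLASCL parameter number  4 had an illegal value
 ** On entry to DLASCL parameter number  4 had an illegal value
 ** On entry to DLASCL parameter number  4 had an illegal value
 ** On entry to DLASCL parameter number  4 had an illegal value
 ** On entry to DLASCL parameter number  5 had an illegal value
 ** On entry to DLASCL parameter number  4 had an illegal value<stdin>:8: RuntimeWarning: Mean of empty slice.
  ret = ret.dtype.type(ret / rcount)
Traceback (most recent call last):
  File "h.py", line 12, in tri
    s=np.linalg.lstsq(np.c_[d,-e],b-a,rcond=None)[0];p,q=a+d*s[0],b+e*s[1]
      ~~~~~~~~~~~~~~~^^^^^^^^^^^^^^^^^^^^^^^^^^^^
numpy.linalg.LinAlgError: SVD did not converge in Linear Least Squares
```

View pics/both.png

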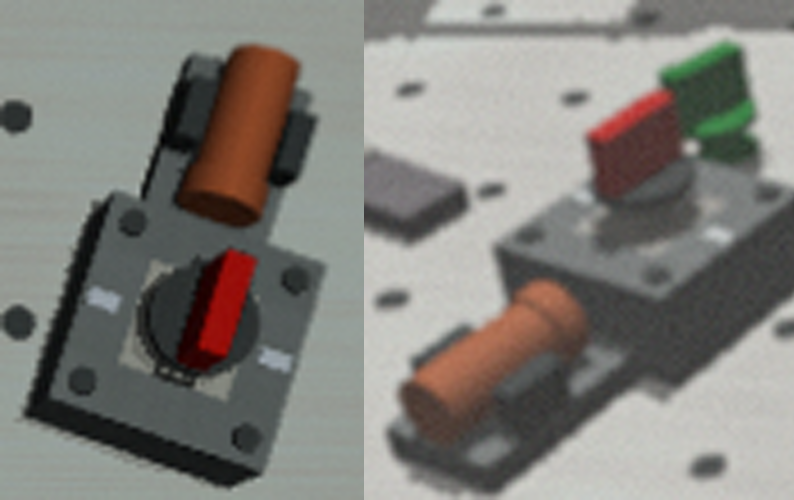

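The crops show the red handle in its block, handle pointing along the pipe nose. White marks are at about (427.6,171.0) and (465.9,183.8) in the full top picture. The handle's top face is centred at about (193,198) in the scene view.

```bash
python3 - <<'E'
from h import *
print("top face two views",tri((193.2,198.0),(454.42,171.21)))
M=plane("top",[(427.6,171.0),(465.9,183.8)],.05);print("marks mid",M.mean(0),np.degrees(np.arctan2(*(M[0]-M[1])[1::-1]))-90)
print("at .105",plane("top",[(454.42,171.21)],.105))
m=M.mean(0);p=get_state()["position"]
print((np.array([.5864,-.2649])-p[:2])/.2)
E
```

```text
top face two views (array([ 0.58674289, -0.26473317,  0.10107147]), np.float64(0.0028144315024225294))
marks mid [ 0.58623488 -0.266616    0.05      ] -17.778255078470522
at .105 [[ 0.58632607 -0.26488205  0.105     ]]
[2.11371939 1.42897387]
```

```bash
python3 -m inch '[{"claw":1,"travel":[0.1,0.07,0],"turn":0.04},{"claw":1,"travel":[0.25,0.17,0],"turn":0.085},{"claw":1,"travel":[0.4,0.27,0],"turn":0.13},{"claw":1,"travel":[0.55,0.37,0],"turn":0.175},{"claw":1,"travel":[0.7,0.47,0],"turn":0.22}]' 80
python3 -m inch '[{"claw":1,"travel":[0.15,0.1,0],"turn":0.045},{"claw":1,"travel":[0.3,0.2,0],"turn":0.09},{"claw":1,"travel":[0.45,0.3,0],"turn":0.135},{"claw":1,"travel":[0.6,0.4,0],"turn":0.18},{"claw":1,"travel":[0.75,0.5,0],"turn":0.22}]'
```

```text
clock: 0.6
position: [0.3046, -0.4561, 0.219]
ee_rot: [-0.0, 0.881, 0.473, 0.0]
contact_force: [-1.3, 0.1, -0.0]
width: 0.0852
gripper_force: 0.0
clock: 1.1
position: [0.4547, -0.356, 0.219]
ee_rot: [-0.0, 0.669, 0.744, 0.0]
contact_force: [0.6, -0.3, 0.3]
width: 0.0856
gripper_force: 0.0
```

```bash
python3 -m inch '[{"claw":1,"travel":[0.1,0.07,0],"turn":0.045},{"claw":1,"travel":[0.2,0.14,0],"turn":0.09},{"claw":1,"travel":[0.3,0.21,0],"turn":0.135},{"claw":1,"travel":[0.4,0.28,0],"turn":0.18},{"claw":1,"travel":[0.5,0.35,0],"turn":0.22}]'
python3 -m inch '[{"claw":1,"travel":[0.05,0.04,0],"turn":0.04},{"claw":1,"travel":[0.1,0.07,0],"turn":0.08},{"claw":1,"travel":[0.14,0.095,0],"turn":0.12},{"claw":1,"travel":[0.158,0.103,0],"turn":0.147},{"claw":1,"travel":[0.158,0.103,0],"turn":0.147}]'
python3 - <<'E'
from h import *
s=get_state();p=s["position"];q=s["ee_rot"];print(p,s["qpos"])
print("delta",(np.array([.5863,-.2655,.098])-p)/.2,"y axis",np.degrees(2*np.arctan2(q[2],q[1]))-90)
im=imaging.get_image("scene");a=im[100:300,100:300,::-1];cv2.imwrite("pics/s1.png",cv2.resize(a,None,fx=3,fy=3))
E
```

```text
clock: 1.6
position: [0.5543, -0.2863, 0.2188]
ee_rot: [-0.001, 0.377, 0.926, 0.0]
contact_force: [0.5, 0.8, 0.3]
width: 0.0857
gripper_force: 0.0
clock: 2.1
position: [0.5856, -0.2661, 0.2187]
ee_rot: [-0.001, 0.158, 0.987, 0.0]
contact_force: [-0.4, -0.3, -0.0]
width: 0.0852
gripper_force: 0.0
[ 0.58561866 -0.26605881  0.21868289] [-5.34690365e-01  3.80253343e-01  1.34985576e+00  2.48531645e-04
  1.41266243e+00 -1.78866379e+00]
delta [ 0.0034067   0.00279407 -0.60341445] y axis 71.8451343691103
```

View pics/s1.png

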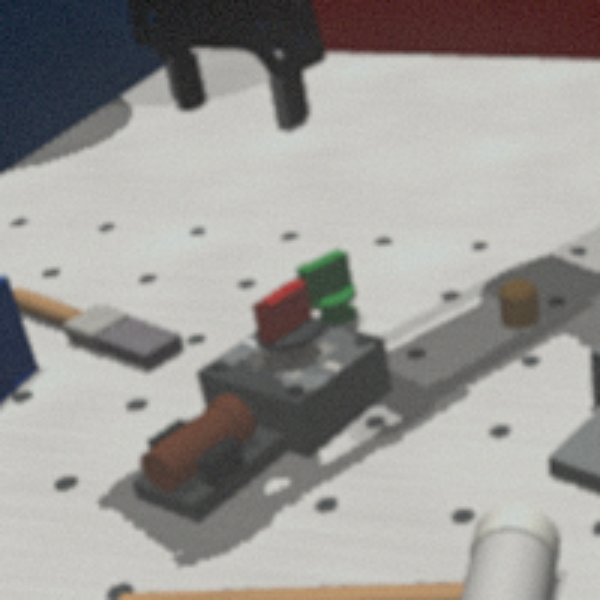

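The picture shows the open fingers above and in line with the red handle (about (285,310) in the crop), and nothing else in the way.

```bash
python3 -m inch '[{"claw":1,"travel":[0.003,0.003,-0.15]},{"claw":1,"travel":[0.003,0.003,-0.3]},{"claw":1,"travel":[0.003,0.003,-0.45]},{"claw":1,"travel":[0.003,0.003,-0.56]},{"claw":1,"travel":[0.003,0.003,-0.603]}]' || python3 -m inch '[{"claw":1,"travel":[0.003,0.003,-0.15],"turn":0},{"claw":1,"travel":[0.003,0.003,-0.3],"turn":0},{"claw":1,"travel":[0.003,0.003,-0.45],"turn":0},{"claw":1,"travel":[0.003,0.003,-0.56],"turn":0},{"claw":1,"travel":[0.003,0.003,-0.603],"turn":0}]'
python3 - <<'E'
from h import *
print(get_state()["position"])
im=imaging.get_image("scene");a=im[130:280,120:270,::-1];cv2.imwrite("pics/s2.png",cv2.resize(a,None,fx=4,fy=4))
E
```

```text
clock: 2.65
position: [0.5839, -0.2654, 0.096]
ee_rot: [-0.002, 0.159, 0.987, 0.001]
contact_force: [0.2, -0.1, -0.3]
width: 0.0854
gripper_force: 0.0
[ 0.58389223 -0.26535684  0.09602927]invalid input at $[0]: expected keys claw, travel, turn
```

View pics/s2.png

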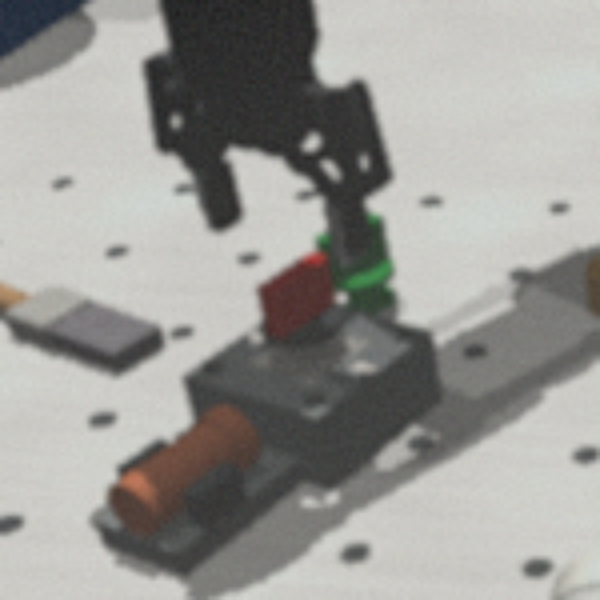

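The fingers straddle the red handle, with the green one behind the right finger. The fingertip midpoint is at about crop (285,240), which looks high compared with the handle at (293,300), so I'll check the projection.

```bash
python3 - <<'E'
from h import *
def proj(n,P):
    p=imaging.camera_params(n);W=np.linalg.inv(p["cam_to_world"])
    return cv2.projectPoints(np.array(P,float).reshape(-1,1,3),cv2.Rodrigues(W[:3,:3])[0],W[:3,3],p["camera_matrix"],np.array([p["k1"],0,0,0,0.]))[0][:,0]
c=np.array([.584,-.2654,0]);d=np.array([.311,.95,0])*.0495
u=proj("scene",[c+d+[0,0,.09],c-d+[0,0,.09],c+[0,0,.09],[.5863,-.2655,.089]])
print(u,(u-[120,130])*4)
im=imaging.get_image("top");cv2.imwrite("pics/t2.png",cv2.resize(im[100:250,380:530,::-1],None,fx=4,fy=4))
print((proj("top",[c+d+[0,0,.09],c-d+[0,0,.09],[.5863,-.2655,.105]])-[380,100])*4)
s=get_state();print(s["position"],s["contact_force"])
E
```

```text
[[210.74635967 206.09674981]
 [177.28798413 197.02921074]
 [193.65930949 201.46527255]
 [193.27976937 202.34747846]] [[362.98543869 304.38699923]
 [229.1519365  268.11684296]
 [294.63723796 285.86109019]
 [293.11907748 289.38991386]]
[[191.11576317 263.23641989]
 [387.26017208 330.05009064]
 [298.97897016 284.92133878]]
[ 0.5849249  -0.2658004   0.09755332] [ 0.17457712 -0.04482842 -0.10811707]
```

View pics/t2.png

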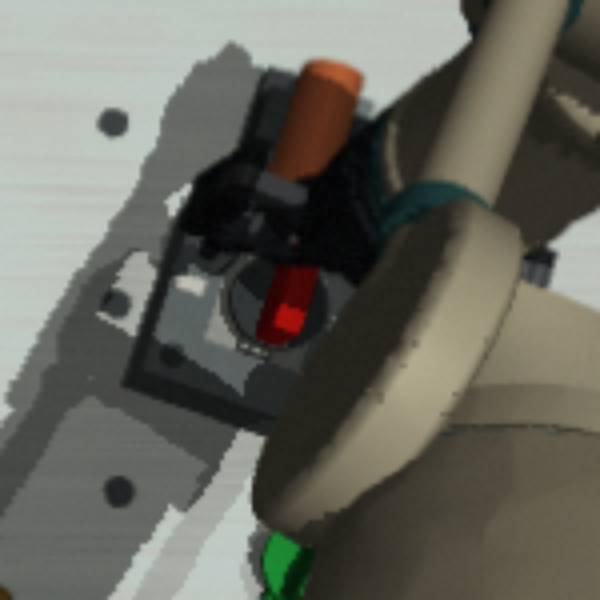

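```bash
python3 - <<'E'
from h import *
print("left tip",tri((120+225/4,130+225/4),(380+205/4,100+250/4)))
c=np.array([.584,-.2654]);d=np.array([.311,.95])*.0495
# height at which scene tip rows fall on known xy planes
for uv,xy in (((120+225/4,130+225/4),c-d*1),((120+345/4,130+260/4),c+d)):
    o,r=ray("scene",[uv]);t=(xy[0]-o[0])/r[0,0];print(o+r[0]*t,xy)
for uv,xy in (((163.3,135),np.array([.5856,-.266])-d),((196.7,141.7),np.array([.5856,-.266])+d)):
    o,r=ray("scene",[uv]);t=(xy[0]-o[0])/r[0,0];print("hover",o+r[0]*t,xy)
im=imaging.get_image("scene");cv2.imwrite("pics/s3.png",cv2.resize(im[150:250,140:260,::-1],None,fx=6,fy=6))
E
```

```text
left tip (array([ 0.60902876, -0.24656495,  0.13697858]), np.float64(0.0700372778248577))
[ 0.5686055  -0.30886551  0.1186745 ] [ 0.5686055 -0.312425 ]
[ 0.5993945  -0.22413336  0.11807803] [ 0.5993945 -0.218375 ]
hover [ 0.5702055  -0.31073668  0.24313531] [ 0.5702055 -0.313025 ]
hover [ 0.6009945  -0.22240436  0.24349925] [ 0.6009945 -0.218975 ]
```

View pics/s3.png

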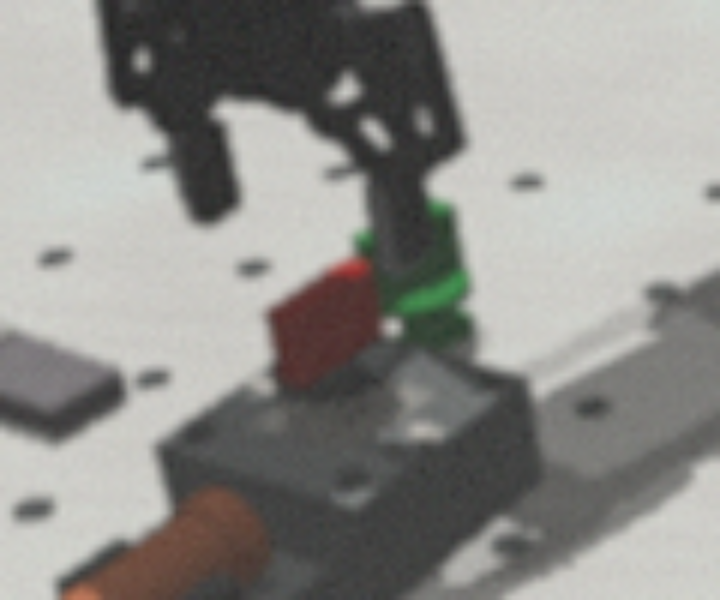

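The third close picture shows the tips at crop (208,218) and (400,265), clearly above the handle's top edge. They look about 25 mm higher than the text's tip geometry predicts. I'll pair the correct finger across the two views, since the scene's right finger is the top view's left one.

```bash
python3 - <<'E'
from h import *
print("tip",tri((206.7,194.2),(431.2,162.5)))
im=imaging.get_image("top");a=im[125:200,415:490,::-1];a=np.clip(255*(a/255.)**.45,0,255).astype(np.uint8)
cv2.imwrite("pics/t3.png",cv2.resize(a,None,fx=8,fy=8,interpolation=cv2.INTER_CUBIC))
E
```

```text
tip (array([ 0.59941511, -0.21988213,  0.11977819]), np.float64(0.00542603918020111))
```

View pics/t3.png

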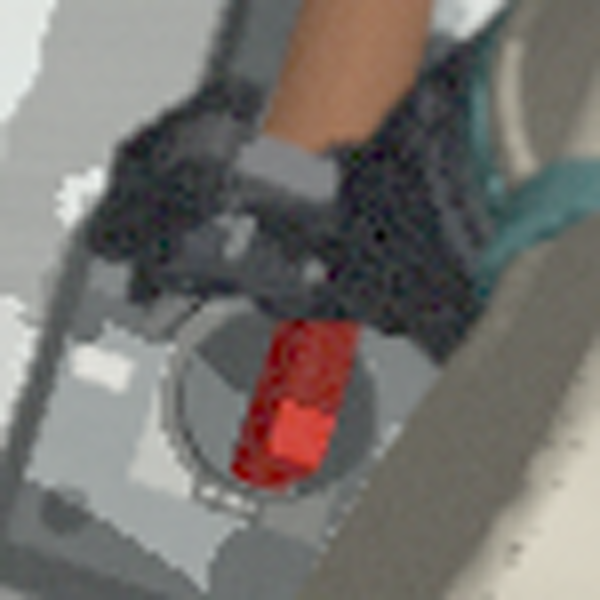

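The bright patch in this view is the handle's sunlit end at (300,430), and the finger linkage is at (200,210). The tip triangulates to xy as commanded and z about 0.12, roughly 26 mm higher than the text says for open fingers. I'll close gently here, which does no harm, and see what width the fingers stop at.

```bash
python3 -m inch '[{"claw":-0.2,"travel":[0,0,0],"turn":0},{"claw":-0.6,"travel":[0,0,0],"turn":0},{"claw":-1,"travel":[0,0,0],"turn":0},{"claw":-1,"travel":[0,0,0],"turn":0},{"claw":-1,"travel":[0,0,0],"turn":0}]' 25
python3 -m inch '[{"claw":-1,"travel":[0,0,0],"turn":0},{"claw":-1,"travel":[0,0,0],"turn":0},{"claw":-1,"travel":[0,0,0],"turn":0}]'
python3 - <<'E'
from h import *
im=imaging.get_image("scene");cv2.imwrite("pics/s4.png",cv2.resize(im[150:250,140:260,::-1],None,fx=6,fy=6))
E
```

```text
clock: 3.35
position: [0.586, -0.266, 0.099]
ee_rot: [0.0, 0.158, 0.987, -0.0]
contact_force: [0.4, 0.6, -1.1]
width: 0.0123
gripper_force: 0.0
clock: 3.65
position: [0.586, -0.266, 0.0988]
ee_rot: [-0.0, 0.158, 0.987, 0.0]
contact_force: [0.5, 0.4, 0.5]
width: 0.0004
gripper_force: 0.0
```

View pics/s4.png

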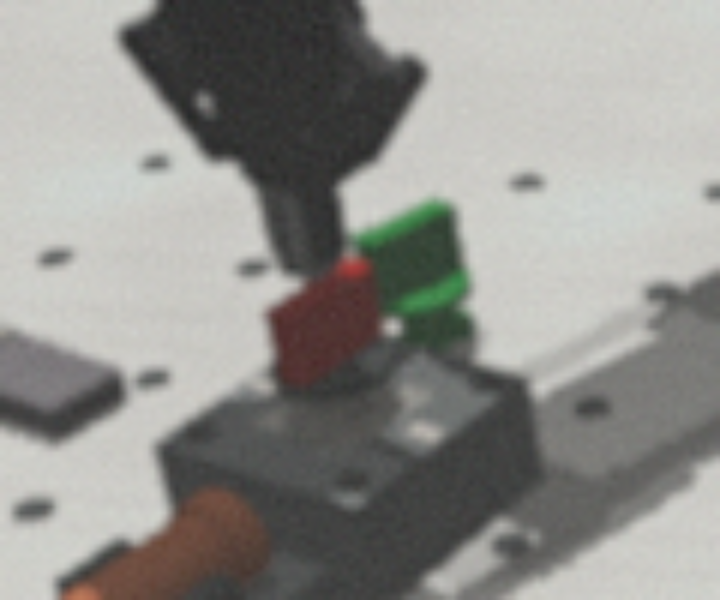

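The gripper closed to 0 mm, and the tips sit just above the handle top at crop (305,270). The real tips are therefore about 27 mm higher than the reported TCP implies. I'll open partway, go down about 27 mm and grip again.

```bash
python3 -m inch '[{"claw":0.3,"travel":[0,0,0],"turn":0},{"claw":0.3,"travel":[0,0,0],"turn":0},{"claw":0.3,"travel":[0,0,0],"turn":0},{"claw":0.3,"travel":[0,0,0],"turn":0},{"claw":0.3,"travel":[0,0,0],"turn":0}]'
python3 -m inch '[{"claw":0.3,"travel":[0.002,0.002,-0.04],"turn":0},{"claw":0.3,"travel":[0.002,0.002,-0.08],"turn":0},{"claw":0.3,"travel":[0.002,0.002,-0.115],"turn":0},{"claw":0.3,"travel":[0.002,0.002,-0.135],"turn":0},{"claw":0.3,"travel":[0.002,0.002,-0.135],"turn":0}]'
python3 -m inch '[{"claw":-0.3,"travel":[0,0,0],"turn":0},{"claw":-1,"travel":[0,0,0],"turn":0},{"claw":-1,"travel":[0,0,0],"turn":0},{"claw":-1,"travel":[0,0,0],"turn":0},{"claw":-1,"travel":[0,0,0],"turn":0}]' 60
python3 -m inch '[{"claw":-1,"travel":[0,0,0],"turn":0},{"claw":-1,"travel":[0,0,0],"turn":0}]' 80
```

```text
clock: 4.2
position: [0.586, -0.266, 0.0988]
ee_rot: [0.0, 0.158, 0.987, 0.0]
contact_force: [-0.9, 0.7, -0.1]
width: 0.0553
gripper_force: 0.0
clock: 4.7
position: [0.5857, -0.2653, 0.0706]
ee_rot: [-0.001, 0.158, 0.987, 0.0]
contact_force: [0.3, 0.2, -0.1]
width: 0.0557
gripper_force: 0.0
clock: 5.2
position: [0.5866, -0.2657, 0.0723]
ee_rot: [0.0, 0.158, 0.987, -0.0]
contact_force: [0.5, 1.6, 2.1]
width: 0.0129
gripper_force: 60.6
clock: 5.4
position: [0.5867, -0.2657, 0.0721]
ee_rot: [0.0, 0.158, 0.987, -0.0]
contact_force: [1.8, 1.0, 3.0]
width: 0.0125
gripper_force: 83.2
```

Gripped at about 13 mm. Now I'll press down 15 mm.

```bash
python3 -m inch '[{"claw":-1,"travel":[0,0,-0.015],"turn":0},{"claw":-1,"travel":[0,0,-0.035],"turn":0},{"claw":-1,"travel":[0,0,-0.055],"turn":0},{"claw":-1,"travel":[0,0,-0.075],"turn":0},{"claw":-1,"travel":[0,0,-0.075],"turn":0}]'; python3 -m inch '[{"claw":-1,"travel":[0,0,0],"turn":0},{"claw":-1,"travel":[0,0,0],"turn":0}]'; python3 -c "
from rig import get_state;s=get_state();print(s['position'],s['contact_force'],s['moment'],s['qpos'])"
```

```text
clock: 5.9
position: [0.5867, -0.2657, 0.0568]
ee_rot: [0.0, 0.158, 0.987, 0.0]
contact_force: [-0.8, 0.8, 7.2]
width: 0.0124
gripper_force: 84.1
clock: 6.1
position: [0.5867, -0.2657, 0.0573]
ee_rot: [0.0, 0.158, 0.987, -0.0]
contact_force: [-0.6, 0.8, 6.6]
width: 0.012
gripper_force: 84.1
[ 0.58671086 -0.26570848  0.05733645] [-0.57682718  0.80132315  6.64340749] [0.20244587 0.14570397 0.0035362 ] [-5.33348786e-01  4.97543682e-01  1.57773840e+00  2.77548050e-04
  1.06542911e+00 -1.78674774e+00]
```

```bash
python3 -m inch '[{"claw":-1,"travel":[0,0,-0.005],"turn":0},{"claw":-1,"travel":[0,0,-0.007],"turn":-0.015},{"claw":-1,"travel":[0,0,-0.007],"turn":-0.03},{"claw":-1,"travel":[0,0,-0.007],"turn":-0.045},{"claw":-1,"travel":[0,0,-0.007],"turn":-0.06}]';  python3 -c "
from rig import get_state;s=get_state();print(s['position'],s['contact_force'],s['moment'])"
```

```text
clock: 6.6
position: [0.587, -0.2662, 0.0562]
ee_rot: [0.001, 0.251, 0.968, -0.0]
contact_force: [-1.4, 1.3, 6.8]
width: 0.0121
gripper_force: 84.2
[ 0.5869689  -0.26622143  0.05619211] [-1.42251194  1.27228416  6.75792281] [0.04791585 0.02587358 0.05075238]
```

Turned about 11° with almost no resisting moment, so the lug is clear of the slot. I'll continue.

```bash
python3 -m inch '[{"claw":-1,"travel":[0,0,0],"turn":-0.035},{"claw":-1,"travel":[0,0,0],"turn":-0.07},{"claw":-1,"travel":[0,0,0],"turn":-0.105},{"claw":-1,"travel":[0,0,0],"turn":-0.14},{"claw":-1,"travel":[0,0,0],"turn":-0.175}]'; python3 -m inch '[{"claw":-1,"travel":[0,0,0],"turn":-0.035},{"claw":-1,"travel":[0,0,0],"turn":-0.07},{"claw":-1,"travel":[0,0,0],"turn":-0.105},{"claw":-1,"travel":[0,0,0],"turn":-0.14},{"claw":-1,"travel":[0,0,0],"turn":-0.175}]';python3 -c "
from rig import get_state;s=get_state();print(s['position'],s['contact_force'],s['moment'])"
```

```text
clock: 7.1
position: [0.5871, -0.2665, 0.0563]
ee_rot: [0.001, 0.506, 0.863, -0.0]
contact_force: [-1.1, -1.1, 7.4]
width: 0.0119
gripper_force: 84.2
clock: 7.6
position: [0.587, -0.2665, 0.0563]
ee_rot: [0.001, 0.721, 0.693, -0.0]
contact_force: [-0.3, -0.8, 6.0]
width: 0.0119
gripper_force: 84.2
[ 0.5869729  -0.26653323  0.05625339] [-0.29472734 -0.83882523  6.02054464] [-0.02073749  0.10925211 -0.01709419]
```

```bash
python3 -m inch '[{"claw":-1,"travel":[0,0,0],"turn":-0.03},{"claw":-1,"travel":[0,0,0],"turn":-0.06},{"claw":-1,"travel":[0,0,0],"turn":-0.085},{"claw":-1,"travel":[0,0,0],"turn":-0.095},{"claw":-1,"travel":[0,0,0],"turn":-0.095}]';python3 -c "
from rig import get_state;s=get_state();print(s['position'],s['contact_force'],s['moment'],s['ee_rot'])"
```

```text
clock: 8.1
position: [0.5869, -0.2665, 0.0562]
ee_rot: [0.001, 0.815, 0.58, 0.0]
contact_force: [-0.0, -1.2, 6.0]
width: 0.0122
gripper_force: 84.2
[ 0.58693753 -0.26647667  0.05623121] [-0.0073639  -1.16905913  6.04399792] [ 0.0018934   0.08812545 -0.01922091] [1.19519204e-03 8.14695406e-01 5.79887878e-01 1.31471856e-04]
```

```bash
python3 -m inch '[{"claw":-1,"travel":[0,0,0],"turn":-0.006},{"claw":-1,"travel":[0,0,0],"turn":-0.012},{"claw":-1,"travel":[0,0,0],"turn":-0.012}]';python3 -c "
from rig import get_state;s=get_state();print(s['position'],s['contact_force'],s['moment'],s['ee_rot'])"
```

```text
clock: 8.4
position: [0.587, -0.2665, 0.0562]
ee_rot: [0.001, 0.825, 0.565, 0.0]
contact_force: [-1.1, -0.2, 7.4]
width: 0.0123
gripper_force: 84.2
[ 0.58695431 -0.26646494  0.05623782] [-1.1242355  -0.24325503  7.44417818] [-0.07068642  0.09921422 -0.01691257] [1.20296585e-03 8.25390319e-01 5.64561200e-01 1.62534792e-04]
```

```bash
python3 -m inch '[{"claw":-1,"travel":[0,0,0],"turn":-0.006},{"claw":-1,"travel":[0,0,0],"turn":-0.012},{"claw":-1,"travel":[0,0,0],"turn":-0.012}]';python3 -c "
from h import *
s=get_state();print(s['position'],s['contact_force'],s['moment'],s['ee_rot'])
im=imaging.get_image('scene');a=cv2.resize(im[160:250,150:250,::-1],None,fx=4,fy=6)
im=imaging.get_image('top');b=im[125:215,410:500,::-1];b=np.clip(255*(b/255.)**.6,0,255).astype(np.uint8);b=cv2.resize(b,None,fx=4.4,fy=6);cv2.imwrite('pics/s5.png',np.hstack([a,b])[:,:800])"
```

```text
clock: 8.7
position: [0.5868, -0.2663, 0.0562]
ee_rot: [0.001, 0.836, 0.549, 0.0]
contact_force: [-0.1, -0.6, 7.7]
width: 0.0118
gripper_force: 84.3
[ 0.58675692 -0.26625079  0.05622865] [-0.14891427 -0.55150202  7.68841791] [0.02733127 0.209658   0.10751319] [9.32339020e-04 8.35808315e-01 5.49020568e-01 8.86750681e-05]
```

View pics/s5.png

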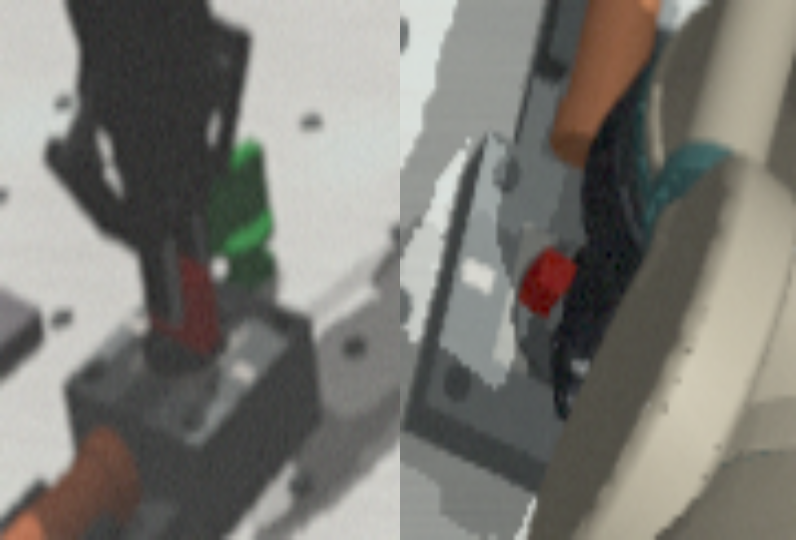

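The picture shows the red handle crosswise, its end at (548,282) in line with the white mark at (478,277), and the bolt down near the block. The moment has just risen, so it is at the stop. I'll ease up to the lip, release and back away upwards.

```bash
python3 -m inch '[{"claw":-1,"travel":[0,0,0.006],"turn":0},{"claw":-1,"travel":[0,0,0.012],"turn":0},{"claw":-1,"travel":[0,0,0.018],"turn":0},{"claw":-1,"travel":[0,0,0.018],"turn":0}]'
python3 -m inch '[{"claw":-0.4,"travel":[0,0,0],"turn":0},{"claw":0,"travel":[0,0,0],"turn":0},{"claw":0,"travel":[0,0,0],"turn":0},{"claw":0,"travel":[0,0,0],"turn":0},{"claw":0,"travel":[0,0,0],"turn":0}]'
```

```text
clock: 9.2
position: [0.5867, -0.2662, 0.0594]
ee_rot: [0.001, 0.836, 0.549, 0.0]
contact_force: [-0.9, -0.8, 6.1]
width: 0.0119
gripper_force: 84.0
clock: 9.7
position: [0.5862, -0.2655, 0.0587]
ee_rot: [-0.0, 0.836, 0.549, -0.0]
contact_force: [0.4, -0.6, -0.4]
width: 0.0429
gripper_force: 0.0
```

```bash
python3 -m inch '[{"claw":0,"travel":[0,0,0.1],"turn":0},{"claw":0,"travel":[0,0,0.25],"turn":0},{"claw":0,"travel":[0,0,0.45],"turn":0},{"claw":0,"travel":[0,0,0.65],"turn":0},{"claw":0,"travel":[0,0,0.8],"turn":0}]'
python3 -m inch '[{"claw":0,"travel":[-0.2,-0.2,0],"turn":0},{"claw":0,"travel":[-0.4,-0.4,0],"turn":0},{"claw":0,"travel":[-0.6,-0.6,0],"turn":0},{"claw":0,"travel":[-0.8,-0.8,0],"turn":0},{"claw":0,"travel":[-0.8,-0.8,0],"turn":0}]'
python3 - <<'E'
from h import *
c={}
for n,b,s in (("top",(435,150,475,195),150),("scene",(175,180,215,228),100)):
    im=imaging.get_image(n);h=cv2.cvtColor(im,cv2.COLOR_RGB2HSV)
    m=((h[...,0]<6)|(h[...,0]>172))&(h[...,1]>s)&(h[...,2]>50);k=np.zeros_like(m);x0,y0,x1,y1=b;k[y0:y1,x0:x1]=m[y0:y1,x0:x1]
    y,x=np.nonzero(k);c[n]=(x.mean(),y.mean());print(n,len(x),c[n])
    if n=="top":
        P=plane(n,np.c_[x,y],.093)[:,:2].astype(np.float32);w,V=np.linalg.eigh(np.cov(P.T));print(P.mean(0),np.sqrt(12*w),np.degrees(np.arctan2(V[1,1],V[0,1])))
    else: print("top row",y.min(),"bottom",y.max())
print(tri(c["scene"],c["top"]))
E
```

```text
clock: 10.2
position: [0.5869, -0.2659, 0.2218]
ee_rot: [0.001, 0.836, 0.549, 0.001]
contact_force: [1.1, -0.7, 0.0]
width: 0.0427
gripper_force: 0.0
clock: 10.7
position: [0.4234, -0.4281, 0.2191]
ee_rot: [0.0, 0.837, 0.548, -0.001]
contact_force: [0.4, -0.2, -0.3]
width: 0.0425
gripper_force: 0.0
top 180 (np.float64(453.0888888888889), np.float64(173.0611111111111))
[ 0.5854814  -0.26605755] [0.01518988 0.04487954] 66.4946637707612
scene 117 (np.float64(193.15384615384616), np.float64(204.51282051282053))
top row 199 bottom 215
(array([ 0.58713737, -0.26773008,  0.08390635]), np.float64(0.002453300418084123))
```

The red bolt is down by about 12 mm and its handle is crosswise, about 95° from its start by the picture. The handle is centred on the block and the arm is clear. Handing in.

```bash
python3 -c "
from rig import ticket;print(ticket.sign_off())"
```

```text
the job is handed in; nothing more can be done
None
```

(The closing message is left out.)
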